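# Fit a fresh filter cartridge in the air-line stand and clamp it home

## Task

Change the air filter: stand the fresh cartridge (blue band) in the cup of the filter stand, press it down lightly and turn it until its keys drop into the key disc, let go of it, then bring the red handle right down so that the toggle clamp snaps over and holds the cartridge fully home. Do not force the keys or the handle, and leave the spent cartridge (orange band) and the other things on the table where they are.

Things in the scene. Friction and masses are not known exactly. Their poses are not given: they have to be found in the camera images.
- stand: Filter stand, screwed down: grey base plate 96 x 270 x 10 mm; at one end an aluminium cup block 70 x 70 mm, top at z = 54 mm; next to it a blue riser with a steel toggle clamp (x -22 to 22, y -40 to 72 mm, up to z = 155). Origin on the table, z up. In this frame (mm): cup axis x = 0, y = -125; the clamp arm turns about the line y = -25, z = 118, the handle about y = 57, z = 145, both along x.
- cup_mouth (a point): Centre of the cup's round mouth, on top of the cup block, z up. The bore is straight, 47 mm wide, for a 44 mm cartridge. At its bottom lies a brass key disc: four square lands, tops 24.5 mm below the mouth, and between them a cross of slots 12 mm wide. The disc is at an angle that is not measured: wherever the last cartridge left it (to be felt, or seen from above).
- key_seat: Fixed seat of the key disc, at the bottom of the cup; origin on the cup axis 40 mm below the mouth. Its axes are the stand's and do not show the angle of the disc. The disc stays by friction; turning it takes 0.2 N m. Keys and disc are delicate: more than 40 N between them breaks them.
- valve_stem: Spring-loaded valve stem in the middle of the cup, 9 mm thick; origin at its tip, 16.5 mm below the mouth. It yields downwards by up to 8 mm: 7 N at the start, 16 N at 6 mm, where the cartridge is fully home.
- fresh_center (a point): Centre of the fresh cartridge, half-way up: upright, round, white with a blue band and black end caps, 44 mm wide, 82 mm tall with its keys, 0.10 to 0.17 kg, loose on the table. Height of this point above the mouth, in the cup: 16.5 mm with the keys on top of the lands, 9.5 mm keyed and resting on the valve stem, 3.5 mm fully home. Pushed home without the clamp it comes up again.
- fresh_keys (a point): Middle of the underside of the fresh cartridge, 41 mm below its centre, level with the tips of its four black keys: 15 mm long downwards, 8 mm wide, in a cross along this point's x and y axes, from 8.5 to 19.5 mm from the axis. They fit the slots every quarter turn with about 5 degrees of play either way. The foot of the 44 mm body, 15 mm higher, is bevelled.
- spent_center (a point): Centre of the spent cartridge: the same shape, but with an orange band and brownish body; loose, standing upright on the table. To be left alone.
- clamp_handle: Handle of the toggle clamp; origin on its pivot at the stand's y = 57, z = 145 mm; it runs from there 126 mm along this frame's +y, the last 84 mm a round red grip 19 mm thick. Open, it points 70.3 degrees above level, leaning away from the cup; it swings over 1.32 rad, down the far side, to a stop 5 degrees below level. More than 40 N on it is forcing it.
- handle_grip (a point): On the axis of the red grip, 104 mm from the pivot, 22 mm from the free end; open at z = 243 mm, shut at z = 135 mm. Push it from the cup's side, then from above: 1 to 3 N, a little more from z = 165 down, where the pad meets the cartridge, until at z = 144 (dead centre) it snaps on to its stop. On a cartridge that is not keyed it would crush the keys.
- clamp_pad (a point): Face of the round rubber pad (18 mm wide) at the end of the clamp arm, which is 100 mm long. Open, the arm stands up, leaning 17 degrees away from the cup, its top at z = 225 mm; shut, the pad presses on the middle of the cartridge's top.
- clamp_arm (a joint): Angle of the clamp arm in rad: 0 open, grows as it swings down over the cup; about 1.77 when its pad meets a cartridge resting on the valve stem, 1.83 to 1.86 shut and locked.
- oil_bottle: Small white oil bottle with a red spout, 44 mm wide, 122 mm tall, loose; origin under its centre. To be left alone.
- blow_gun: Red air blow gun lying on its side, 122 x 115 x 22 mm, loose; origin under its centre. To be left alone.
- tape_measure: Yellow tape measure lying on its side, 68 x 85 x 34 mm, loose; origin under its centre. To be left alone.
There are look-alikes about, which are no part of the job. What is shaped like the part that bears fresh_center but green or purple is not meant.

How it is judged:
By the outcome, as a careful person would: the job done as asked, in the order asked, and still so for the second after the job is handed in, with the robot touching nothing.
It also fails if it takes over 72 s, if anything falls off the work surface, if the arm or the gripper's body presses on something with over 40 N, if the wrist force passes 120 N, or if a joint passes its speed limit or range.

## Robot

A 7-joint arm with a two-finger parallel gripper is mounted at the origin on a cart in front of the work surface, level with it; the furniture and walls round the work are solid. World frame = base frame: x ahead of the robot, y to its left, z up, the work surface at z = 0. Lengths are in mm, angles in rad, forces in N, time in s.
With the tool pointing down it reaches from about 350 to 900 mm from the base axis. Payload 19.9 kg.
Tool frame: the origin (TCP) lies midway between the tips of the shut fingers; the grasp point (between the pads) lies 19 mm behind it (grip_point_offset is the distance from the TCP to the grasp point, in mm); z points along the fingers, y is the line along which they close (so a half turn about z gives the same grasp; the last joint's range is limited). The gripper opens to 85 mm and grips with 20 to 120 N. Pads are 22 mm wide; open, the fingers measure 114 mm over their backs; the gripper's body (76 mm by 85 mm) begins 54 mm behind the grasp point. The pads swing forward as they close: fully open they stand 13 mm farther back than shut.
Start: joints at [1.214, 0.417, -0.01, 1.614, 0.005, 1.111, -0.053], TCP at [193.511, -594.268, 231.26] pointing down, gripper open.
Joint ranges: [-2.81, 2.81], [-0.39, 2.02], [-1.27, 1.25], [0.06, 2.57], [-1.19, 4.33], [0.19, 2], [-2.82, 2.82]. Speed limits (rad/s): [1.89, 1.89, 2.39, 2.39, 3.01, 3.01, 3.01].

## Interface

Orientations are given as a rotation vector (axis times angle).
In Python, from bench import read_state, camera, close_job, cut_out, grip_point_offset gives the robot as it stands. The module is installed in compiled form; this text tells all that it offers.
- The arm moves only by the tool arm_command, never from a script. Its argument "series" is text: rows parted by semicolons, each of 7 numbers parted by spaces: the opening, from 0 (shut) to 1 (fully open), then the shift along the tool's x, y, z in m, then the turn, a rotation vector about the tool's x, y, z in degrees. A call has 1 to 12 rows; each row shifts and turns the commanded pose from where the row before left it, along the tool's axes as they then stand; what a row does not reach is not made up. A row lasts 1/8 s, in which the tool goes at most 62.5 mm and 10.7 degrees, less where a joint would pass 70% of its speed; a pose out of reach is approached as far as the arm can. A call with a gripper value outside its range is refused whole. The fingers move at their own pace and stop on an object; "grip_force" is the grip in N (left out, the last holds). Time passes only in rows, so rows that do not move let the fingers close. It gives the time, the measured TCP pose, the force, the opening and the grip force at its end, in the units of the state.
- read_state(): the state, without advancing time (a new reading comes with each control period).
- camera(name): name is "scene" or "side" or "wrist"; returns a dict with "frame" (384x512x3 uint8, red, green, blue), "camera_matrix" (3x3 intrinsics, pixels), "D" ([k1, k2, p1, p2, k3] as OpenCV has them; the pictures are not rectified), "xyz" and "attitude" of the camera in the world. Camera axes: x right, y down, z forward; pixel columns grow to the right and rows downward; lengths in mm; the calibration is good to about 2 mm. A picture is of the moment at which its call begins. There is no depth.
- close_job(): hands the job in; it is judged then, once.
Trained networks look in the newest picture that a camera, given by its name, has taken for a name from the list of things; names that differ only in an ending like _2 or _b are one class to them, and where a whole thing is asked for, a point or a joint stands for the part that bears it (a point fixed in the world has none). Each returns a list of dicts, best first, with "conf" (0 to 1); they miss things now and then, are a little off and sometimes report something else, mostly with a low value. They report only what shows in the picture. A call takes as long as a camera call. They do not tell look-alikes from the thing itself.
- cut_out(camera, query): "pixels" (384x512 bool, what is visible of it) and "pixel" ([column, row] in pixels, amid what is visible of it).
The state is a dict: "time_s": time; "joint_pos": joint angles; "dq": joint speeds; "joint_torque": joint torques, N m; "position": TCP position; "ee_rot": TCP orientation; "contact_force": force on the tool from outside, world axes, zero at the start; "wrist_torque": the same for the moment, N m; "width": finger opening in mm; "finger_force": force on a finger pad.
Only numpy, scipy, OpenCV 4.12 (cv2) and the standard library are available. Lean on these libraries where they do the work, as an engineer would, in place of code of your own. Each camera call takes 0.05 s, during which the arm holds its last target. There are 200 camera calls.

## Working session

There is one attempt and no reset: what is moved stays moved. The work goes in short steps, Python scripts to look and compute and a tool call to move; the robot and the scene stay as the last step left them, time stands still between calls to the robot, and variables do not carry over. Pictures are saved under pics/ and viewed, at most 10 in all, crops included, and the job is handed in when it is done.

Besides the shell and the picture viewer there is one more tool, called as name(argument=value, ...) on one line, values as JSON. arm_command: Moves the arm, as the interface text tells. Its arguments: {"type":"object","properties":{"series":{"type":"string"},"grip_force":{"type":"number"}},"required":["series"]}

```bash
mkdir -p pics; ls; cat > h.py <<'E'
import numpy as np, cv2, pickle
from scipy.spatial.transform import Rotation as R
from bench import *
def shot(n,f=None):
    c=camera(n)
    if f: cv2.imwrite('pics/'+f,cv2.cvtColor(c['frame'],cv2.COLOR_RGB2BGR))
    return c
def rot(a):
    a=np.array(a,float)
    return a if a.shape==(3,3) else R.from_rotvec(a).as_matrix()
def ray(c,px):
    u=cv2.undistortPoints(np.array([[px]],float),np.array(c['camera_matrix'],float),np.array(c['D'],float))[0,0]
    d=rot(c['attitude'])@np.array([u[0],u[1],1]); return np.array(c['xyz'],float),d/np.linalg.norm(d)
def atz(c,px,z):
    o,d=ray(c,px); return o+d*(z-o[2])/d[2]
def tri(rs):
    A=np.zeros((3,3));b=np.zeros(3)
    for o,d in rs:
        P=np.eye(3)-np.outer(d,d);A+=P;b+=P@o
    p=np.linalg.solve(A,b); return p,[np.linalg.norm((np.eye(3)-np.outer(d,d))@(p-o)) for o,d in rs]
def proj(c,X):
    Rm=rot(c['attitude']).T; t=-Rm@np.array(c['xyz'],float)
    return cv2.projectPoints(np.array(X,float).reshape(-1,3),cv2.Rodrigues(Rm)[0],t,np.array(c['camera_matrix'],float),np.array(c['D'],float))[0][:,0]
E
python3 - <<'E'
from h import *
print(grip_point_offset, read_state())
fs=[]
for n in ['scene','side','wrist']:
    c=shot(n); fs.append(c['frame']); print(n,np.round(c['xyz']),np.round(np.array(c['attitude']),3).tolist(),np.array(c['camera_matrix']).round().tolist(),c['D'])
    for q in ['fresh_center','spent_center','stand','clamp_handle','clamp_pad','cup_mouth','oil_bottle']:
        try: print(n,q,[(round(r['conf'],2),np.round(r['pixel']).tolist(),int(r['pixels'].sum())) for r in cut_out(n,q)])
        except Exception as e: print(q,e)
    cv2.imwrite(f'pics/{n}0.png',cv2.resize(c['frame'][:,:,::-1],(800,600)))
E
```

```text
pics
18.700000000000003 {'time_s': 0.0, 'joint_pos': array([ 1.21452249,  0.41796451, -0.01030815,  1.61418033,  0.00468689,
        1.1106865 , -0.05299584]), 'dq': array([ 2.77447338e-04,  5.28193060e-05,  1.63323939e-04, -4.58973525e-04,
       -1.82183287e-03, -4.30277278e-04, -1.48887910e-03]), 'joint_torque': array([ 2.36073662e-03, -8.64437556e+01,  6.79931380e-01, -4.34904027e+01,
        1.91014615e-02,  7.14056907e-03, -1.03590668e-05]), 'position': array([ 193.38952404, -593.96237456,  230.66355393]), 'ee_rot': array([-3.10158995e+00, -4.92238591e-01,  4.18135731e-04]), 'contact_force': array([-0.07907983,  0.67740145,  0.47221678]), 'wrist_torque': array([0.02408049, 0.04509156, 0.01188165]), 'finger_force': 0.0, 'width': 85.59280642447675}
scene [-233.  541. 1091.] [-1.286, 2.26, -0.932] [[415.0, 0.0, 254.0], [0.0, 415.0, 197.0], [0.0, 0.0, 1.0]] [-0.06879581  0.          0.          0.          0.        ]
scene fresh_center [(0.49, [386.0, 209.0], 228), (0.49, [357.0, 206.0], 246), (0.48, [374.0, 191.0], 228)]
scene spent_center [(0.77, [209.0, 279.0], 282), (0.62, [37
[... 441 characters left out ...]
  0.          0.          0.        ]
side fresh_center [(0.7, [306.0, 172.0], 152), (0.43, [306.0, 159.0], 90)]
side spent_center []
side stand [(0.62, [265.0, 192.0], 1244), (0.37, [207.0, 284.0], 316)]
side clamp_handle [(0.45, [258.0, 177.0], 87), (0.44, [256.0, 162.0], 144)]
side clamp_pad [(0.49, [265.0, 174.0], 119)]
side cup_mouth []
side oil_bottle [(0.53, [256.0, 162.0], 122)]
wrist [ 266. -570.  373.] [2.332, -1.693, -0.263] [[265.0, 0.0, 252.0], [0.0, 265.0, 195.0], [0.0, 0.0, 1.0]] [-0.00877279  0.          0.          0.          0.        ]
wrist fresh_center []
wrist spent_center []
wrist stand []
wrist clamp_handle []
wrist clamp_pad []
wrist cup_mouth []
wrist oil_bottle []
```

```bash
python3 - <<'E'
import cv2
a=cv2.imread('pics/scene0.png'); b=cv2.imread('pics/side0.png')
cv2.imwrite('pics/s1.png',cv2.resize(a[200:500,250:680],(800,558),interpolation=cv2.INTER_CUBIC))
cv2.imwrite('pics/d1.png',cv2.resize(b[200:480,280:653],(800,600),interpolation=cv2.INTER_CUBIC))
E
```

```text
(no output)
```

View pics/s1.png

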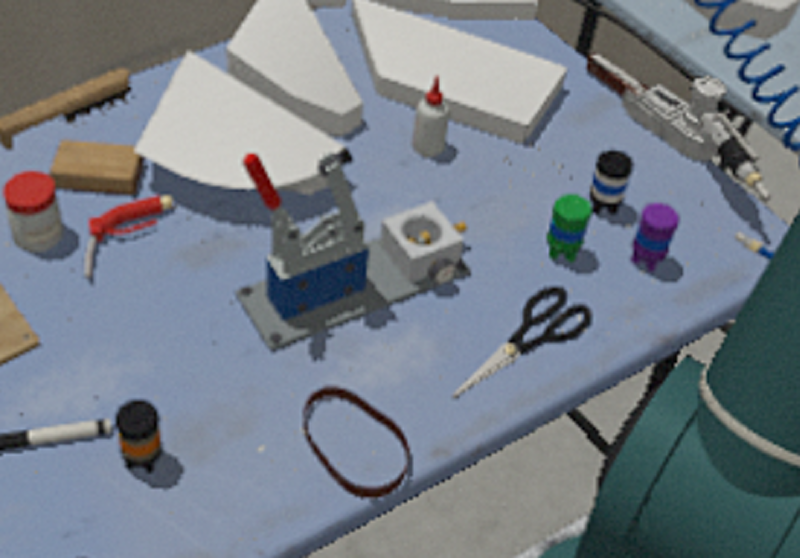

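View pics/d1.png

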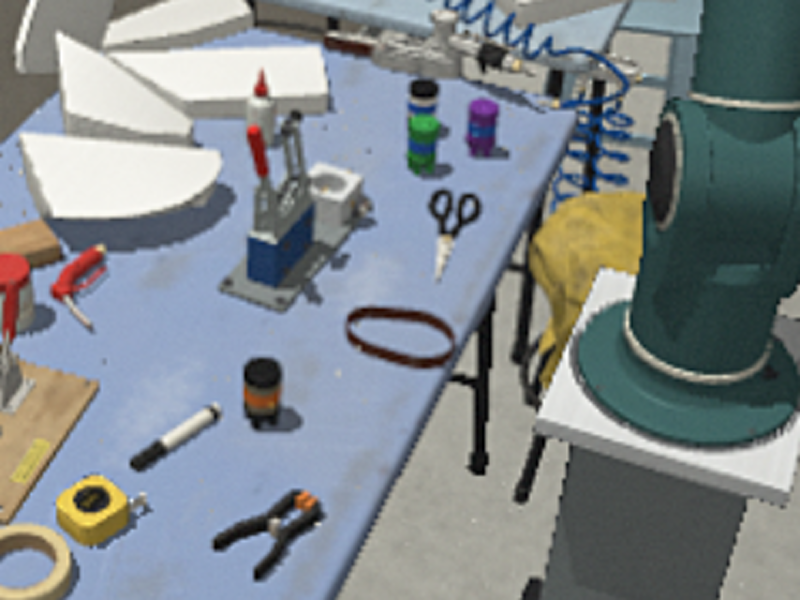

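Side by side in the scene view: fresh cartridge (white body, blue band, black caps) at ≈(371,190). Look-alikes: green (357,206), purple (386,209), and the spent one with orange band (209,279). In the side view, fresh is at (306,159), green (305,172), purple (325,165), spent (258,238). The cup mouth is at scene (305,209) and side (279,183), and the handle is open.

```bash
python3 - <<'E'
from h import *
s=camera('scene')
S={k:cut_out('scene',k) for k in ['fresh_center','spent_center','clamp_handle']}
d=camera('side'); D={'fresh_center':cut_out('side','fresh_center')}
for r in S['fresh_center']+S['spent_center']: print('s',r['conf'],np.round(r['pixel'],1), atz(s,r['pixel'],41).round())
for r in D['fresh_center']: print('d',r['conf'],np.round(r['pixel'],1), atz(d,r['pixel'],41).round())
print('fresh',tri([ray(s,(371.5,190.5)),ray(d,(305.7,159.5))]))
m=tri([ray(s,(305.2,209.5)),ray(d,(279,182.7))]);print('mouth',m, atz(s,(305.2,209.5),54),atz(d,(279,182.7),54))
f=lambda x,y:((250+x*.5375)*.64,(200+y*.5376)*.64)
g=lambda x,y:((280+x*.46625)*.64,(200+y*.4667)*.64)
print('plate corners',atz(s,f(238,292),10),atz(s,f(275,348),10)); print(atz(d,g(220,290),10),atz(d,g(283,310),10))
print('grip tip',tri([ray(s,f(250,160)),ray(d,g(254,130))]))
E
```

```text
s 0.75 [355.9 205.1] [ 447. -281.   41.]
s 0.68 [371.  189.3] [ 480. -382.   41.]
s 0.5 [387.1 208.4] [ 378. -365.   41.]
s 0.84 [209.  278.9] [436. 300.  41.]
s 0.48 [276.8 198.8] [616. -58.  41.]
d 0.61 [304.  157.4] [ 489. -386.   41.]
d 0.44 [305.4 171.7] [ 440. -265.   41.]
d 0.18 [257.3 246.7] [436. 312.  41.]
fresh (array([ 480.17083076, -387.33621754,   30.90512913]), [np.float64(0.897469656262765), np.float64(0.8974696562630027)])
mouth (array([ 513.78396602, -107.9835933 ,   52.55137811]), [np.float64(0.5886757197570883), np.float64(0.5886757197570496)]) [ 512.04168824 -106.70594979   54.        ] [ 513.68801596 -106.6666313    54.        ]
plate corners [582.071073   104.34518898  10.        ] [488.46533223 109.43483209  10.        ]
[578.74031379 119.57807496  10.        ] [490.17468211 122.03230492  10.        ]
grip tip (array([541.63234085, 107.44497091, 256.66463367]), [np.float64(0.4932584168683188), np.float64(0.49325841686837263)])
```

```bash
cat >> h.py <<'E'
def pose():
    s=read_state(); return np.array(s['position'],float),rot(s['ee_rot'])
def down(yaw):  # tool x at yaw (deg), z down
    a=np.radians(yaw); x=np.array([np.cos(a),np.sin(a),0]); z=np.array([0,0,-1.]); return np.c_[x,np.cross(z,x),z]
def plan(tgt,yaw,op,rows=None,p=None,Rm=None,ret=False):
    if p is None: p,Rm=pose()
    tgt=np.array(tgt,float); Rt=down(yaw)
    w=R.from_matrix(Rm.T@Rt).as_rotvec(degrees=True); D=np.linalg.norm(tgt-p)
    n=rows or int(max(np.ceil(D/55),np.ceil(np.linalg.norm(w)/10),1))
    out=[];st=R.from_rotvec(w/n,degrees=True).as_matrix();Rc=Rm
    for i in range(n):
        d=Rc.T@((tgt-p)/n)/1000; out.append(' '.join([f'{op:g}']+[f'{v:.4f}' for v in d]+[f'{v:.2f}' for v in w/n])); Rc=Rc@st
    print(n,'rows:','; '.join(out)); return tgt,Rt
E
python3 - <<'E'
from h import *
c=camera('wrist'); p,Rm=pose()
print('cam in tool',Rm.T@(np.array(c['xyz'])-p), '\n',Rm.T@rot(c['attitude']))
print('tool x',Rm[:,0])
for yaw in (50,-40): plan((482-40*np.cos(np.radians(yaw)),-386-40*np.sin(np.radians(yaw)),190),yaw,1)
E
```

```text
cam in tool [  76.83150056   -0.55867826 -141.96984951] 
 [[-4.62194238e-04 -9.53178907e-01 -3.02406610e-01]
 [ 9.99999714e-01 -2.59402504e-04 -7.10755334e-04]
 [ 5.99031961e-04 -3.02406852e-01  9.53178754e-01]]
tool x [ 9.50842232e-01  3.09675711e-01 -5.84794302e-05]
6 rows: 1 0.0508 -0.0146 0.0069 -0.00 0.00 -5.33; 1 0.0519 -0.0098 0.0069 -0.00 0.00 -5.33; 1 0.0526 -0.0049 0.0069 -0.00 0.00 -5.33; 1 0.0529 -0.0000 0.0069 -0.00 0.00 -5.33; 1 0.0526 0.0049 0.0069 -0.00 0.00 -5.33; 1 0.0520 0.0097 0.0069 -0.00 0.00 -5.33
7 rows: 1 0.0454 -0.0204 0.0059 -0.00 0.00 8.29; 1 0.0420 -0.0267 0.0059 -0.00 0.00 8.29; 1 0.0377 -0.0325 0.0059 -0.00 0.00 8.29; 1 0.0326 -0.0376 0.0059 -0.00 0.00 8.29; 1 0.0268 -0.0419 0.0059 -0.00 0.00 8.29; 1 0.0205 -0.0453 0.0059 -0.00 0.00 8.29; 1 0.0138 -0.0478 0.0059 -0.00 0.00 8.29
```

```bash
python3 - <<'E'
from h import *
plan((460,-386,200),-40,1,rows=8)
E
```

```text
8 rows: 1 0.0397 -0.0144 0.0039 -0.00 0.00 7.25; 1 0.0376 -0.0193 0.0039 -0.00 0.00 7.25; 1 0.0348 -0.0239 0.0039 -0.00 0.00 7.25; 1 0.0315 -0.0281 0.0039 -0.00 0.00 7.25; 1 0.0277 -0.0319 0.0039 -0.00 0.00 7.25; 1 0.0235 -0.0351 0.0039 -0.00 0.00 7.25; 1 0.0189 -0.0378 0.0039 -0.00 0.00 7.25; 1 0.0139 -0.0399 0.0039 -0.00 0.00 7.25
```

arm_command(series="1 0.040 -0.014 0.004 0 0 7.25; 1 0.038 -0.019 0.004 0 0 7.25; 1 0.035 -0.024 0.004 0 0 7.25; 1 0.031 -0.028 0.004 0 0 7.25; 1 0.028 -0.032 0.004 0 0 7.25; 1 0.023 -0.035 0.004 0 0 7.25; 1 0.019 -0.038 0.004 0 0 7.25; 1 0.014 -0.040 0.004 0 0 7.25; 1 0 0 0 0 0 0", grip_force=30)

```text
time_s: 2.68
position: [463.1, -383.4, 198.8]
ee_rot: [-2.953, 1.068, 0.0]
contact_force: [0.1, -0.0, 0.4]
width: 85.7
finger_force: 0.0
```

```bash
python3 - <<'E'
from h import *
c=shot('wrist','w1.png'); p,Rm=pose(); print(p,np.degrees(np.arctan2(Rm[1,0],Rm[0,0])),read_state()['joint_pos'])
for r in cut_out('wrist','fresh_center'): 
    m=r['pixels'];ys,xs=np.where(m);print(r['conf'],np.round(r['pixel']),xs.min(),xs.max(),ys.min(),ys.max(),c['frame'][m].mean(0),atz(c,r['pixel'],41).round())
pickle.dump(c,open('c1.pkl','wb'))
E
```

```text
[ 461.45344301 -385.21739414  199.03003924] -39.792327485073315 [ 0.60394038  0.40657123  0.05238551  1.70958719 -0.02444966  1.02649465
 -1.60056976]
0.83 [276. 249.] 258 298 219 277 [ 81.30202075  48.9229929  121.32714364] [ 374. -348.   41.]
0.82 [195. 252.] 175 214 223 278 [32.97516263 99.46185689 62.03548196] [ 437. -266.   41.]
0.61 [236. 184.] 213 255 158 207 [41.52934272 45.99941315 58.1971831 ] [ 472. -365.   41.]
```

View pics/w1.png

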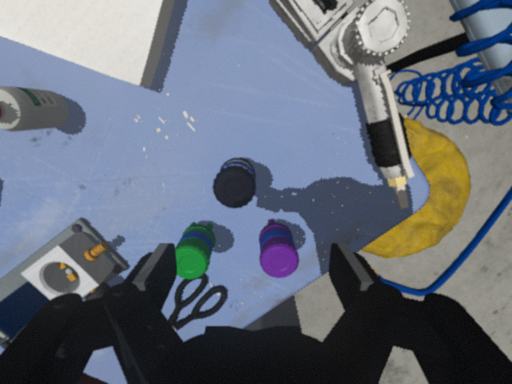

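Wrist view: the fresh cartridge (black top, blue band) is at (236,186), green at (195,252), purple at (278,250). The cup is at (62,273). The choice matches the description; I'll check it with a second view from closer.

```bash
python3 - <<'E'
from h import *
c=pickle.load(open('c1.pkl','rb'))
t=atz(c,(235.5,187),82);print(t)
print('cup',atz(c,(62,273),54))
plan((t[0],t[1],115+13),-40,1,rows=3)
E
```

```text
[ 476.07151035 -371.76704523   82.        ]
cup [ 526.05037517 -122.43750881   54.        ]
3 rows: 1 0.0009 -0.0071 0.0237 0.01 0.01 0.04; 1 0.0009 -0.0071 0.0237 0.01 0.01 0.04; 1 0.0009 -0.0071 0.0237 0.01 0.01 0.04
```

arm_command(series="1 0 -0.004 0.02 0 0 0; 1 0 -0.004 0.02 0 0 0; 1 0 -0.004 0.02 0 0 0; 1 0 0 0 0 0 0")

```text
time_s: 3.28
position: [466.9, -377.5, 138.3]
ee_rot: [-2.952, 1.074, 0.003]
contact_force: [0.0, -0.1, -0.3]
width: 85.4
finger_force: 0.0
```

```bash
python3 - <<'E'
from h import *
c=shot('wrist'); p,Rm=pose(); print(p,c['xyz'],read_state()['position'])
c1=pickle.load(open('c1.pkl','rb'))
print('c1 tilt check', Rm.T@(np.array(c['xyz'])-p))
for r in cut_out('wrist','fresh_center'): print(r['conf'],np.round(r['pixel']))
pickle.dump(c,open('c2.pkl','wb'))
f=c['frame'][:,:,::-1]
cv2.imwrite('pics/w2.png',cv2.resize(f[60:260,120:386],(798,600),interpolation=cv2.INTER_CUBIC))
E
```

```text
[ 467.31070908 -377.92810307  139.38587495] [ 525.72618979 -427.11951289  280.09267973] [ 467.31070908 -377.92810307  139.38587495]
c1 tilt check [  76.27295358    0.1820593  -140.75855748]
0.88 [240. 202.]
0.86 [291. 279.]
0.75 [189. 281.]
0.42 [ 14. 111.]
```

View pics/w2.png

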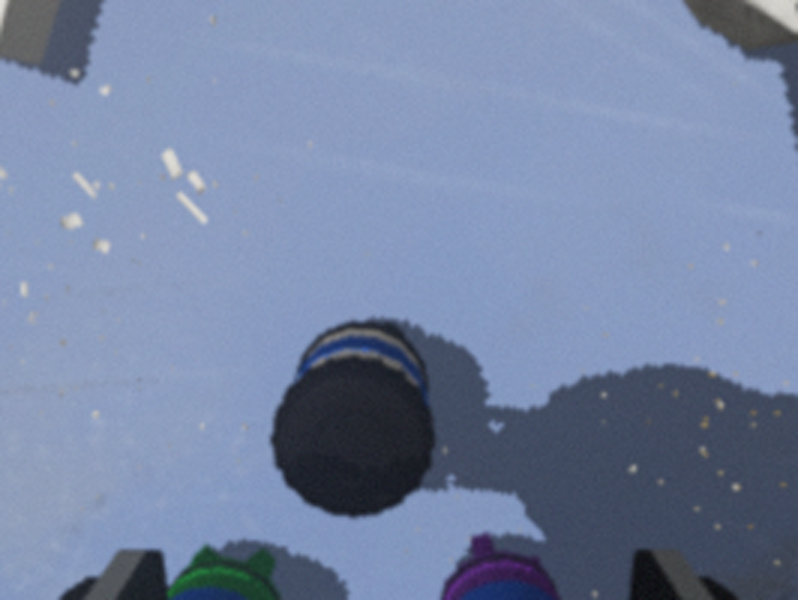

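The fresh cartridge has a blue band between white strips. Its black top is centred at crop (353,435), which is full-frame (237.7,205).

```bash
python3 - <<'E'
from h import *
c1=pickle.load(open('c1.pkl','rb'));c=pickle.load(open('c2.pkl','rb'))
print(atz(c,(237.7,205),82), tri([ray(c,(237.7,205)),ray(c1,(235.5,187))]))
c=camera('wrist'); print(pose()[0])
for x,y in ((480,-386),(476,-374)): print(proj(c,[x,y,82]))
s=camera('scene');
print('scene proj',proj(s,[[480,-386,41],[476,-374,41]]))
E
```

```text
[ 478.03609737 -371.77323547   82.        ] (array([ 472.55774707, -366.22167098,   60.46532311]), [np.float64(0.5474273907196434), np.float64(0.5474273907197285)])
[ 467.93756694 -378.10364961  140.25100664]
[[249.87454878 192.99643864]]
[[241.6758588  205.81526217]]
scene proj [[371.85113877 188.92653133]
 [370.13517653 190.74805151]]
```

arm_command(series="1 0.0045 -0.011 0.01 0 0 0; 1 0 0 0.03 0 0 0; 1 0 0 0.03 0 0 0; 1 0 0 0.028 0 0 0; 1 0 0 0 0 0 0; 0 0 0 0 0 0 0; 0 0 0 0 0 0 0; 0 0 0 0 0 0 0; 0 0 0 0 0 0 0; 0 0 0 0 0 0 0", grip_force=35)

```text
time_s: 4.72
position: [479.3, -371.9, 42.5]
ee_rot: [2.952, -1.073, 0.003]
contact_force: [-0.6, 1.7, 6.7]
width: 42.9
finger_force: 34.9
```

```bash
python3 - <<'E'
from h import *
s=read_state(); print(s['position'],s['width'],s['finger_force'],s['contact_force'],s['joint_pos'])
c=shot('wrist')
cv2.imwrite('pics/w3.png',c['frame'][100:384,50:450,::-1])
E
```

```text
[ 479.31601163 -371.94197093   42.49311714] 42.89402083471299 34.92561489605578 [-0.56040712  1.67896467  6.73276513] [ 0.58217394  0.61657722  0.03580999  1.79048631 -0.03115877  0.7333081
 -1.63375783]
```

View pics/w3.png

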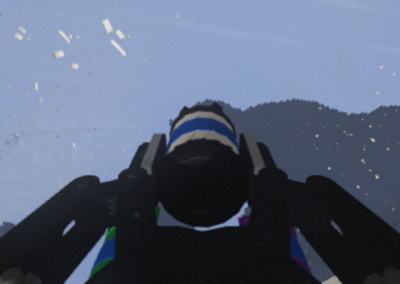

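```bash
python3 - <<'E'
from h import *
p,Rm=pose()
a=plan((479,-372,170),-40,0,rows=3,p=p,Rm=Rm)
plan((438,-120,200),10,0,rows=8,p=a[0],Rm=a[1])
E
```

```text
3 rows: 0 0.0000 0.0001 -0.0425 -0.01 -0.03 0.01; 0 -0.0000 0.0001 -0.0425 -0.01 -0.03 0.01; 0 -0.0000 0.0001 -0.0425 -0.01 -0.03 0.01
8 rows: 0 -0.0242 -0.0208 -0.0037 0.00 0.00 -6.25; 0 -0.0218 -0.0233 -0.0037 0.00 0.00 -6.25; 0 -0.0191 -0.0256 -0.0037 0.00 0.00 -6.25; 0 -0.0162 -0.0275 -0.0037 0.00 0.00 -6.25; 0 -0.0131 -0.0291 -0.0037 0.00 0.00 -6.25; 0 -0.0099 -0.0304 -0.0037 0.00 0.00 -6.25; 0 -0.0065 -0.0312 -0.0037 0.00 0.00 -6.25; 0 -0.0031 -0.0318 -0.0037 0.00 0.00 -6.25
```

arm_command(series="0 0 0 -0.042 0 0 0; 0 0 0 -0.042 0 0 0; 0 0 0 -0.044 0 0 0; 0 -0.024 -0.021 -0.004 0 0 -6.25; 0 -0.022 -0.023 -0.004 0 0 -6.25; 0 -0.019 -0.026 -0.004 0 0 -6.25; 0 -0.016 -0.028 -0.004 0 0 -6.25; 0 -0.013 -0.029 -0.004 0 0 -6.25; 0 -0.010 -0.030 -0.004 0 0 -6.25; 0 -0.006 -0.031 -0.004 0 0 -6.25; 0 -0.003 -0.032 -0.003 0 0 -6.25; 0 0 0 0 0 0 0")

```text
time_s: 6.28
position: [438.4, -117.8, 201.2]
ee_rot: [3.129, 0.281, 0.002]
contact_force: [0.5, -1.4, -1.1]
width: 42.6
finger_force: 36.4
```

```bash
python3 - <<'E'
from h import *
s=shot('scene'); d=shot('side'); c=shot('wrist'); p,Rm=pose(); print(p,np.degrees(np.arctan2(Rm[1,0],Rm[0,0])),read_state()['joint_pos'][6],read_state()['width'],read_state()['contact_force'],read_state()['wrist_torque'])
T=lambda v: p+Rm@np.array(v,float)
print('top centre exp',proj(c,T((0,0,-39.5))), 'cup exp',proj(c,[[513,-107,54],[526,-122,54]]))
pickle.dump((s,d,c),open('c3.pkl','wb'))
u=proj(s,T((0,0,20)))[0].astype(int);v=proj(d,T((0,0,20)))[0].astype(int);print(u,v)
k=lambda f,u:cv2.resize(f[u[1]-35:u[1]+35,u[0]-35:u[0]+35,::-1],(280,280),interpolation=cv2.INTER_CUBIC)
w=c['frame'][:,:,::-1][0:384,100:412]
w=cv2.resize(w,(487,600),interpolation=cv2.INTER_CUBIC)
im=np.zeros((600,800,3),np.uint8); im[:,:487]=w; im[:280,500:780]=k(s['frame'],u); im[300:580,500:780]=k(d['frame'],v)
cv2.imwrite('pics/w4.png',im)
E
```

```text
[ 438.4611405  -120.22998295  200.60038175] 9.938268714269677 -1.2380030443239298 43.362042734037004 [ 0.09858612 -0.25155238 -1.27562415] [ 0.00231334 -0.01974377  0.00374611]
top centre exp [[254.37886227 286.92206968]] cup exp [[253.14436235 112.02315795]
 [269.67105016 101.66632846]]
[326 194] [297 161]
```

View pics/w4.png

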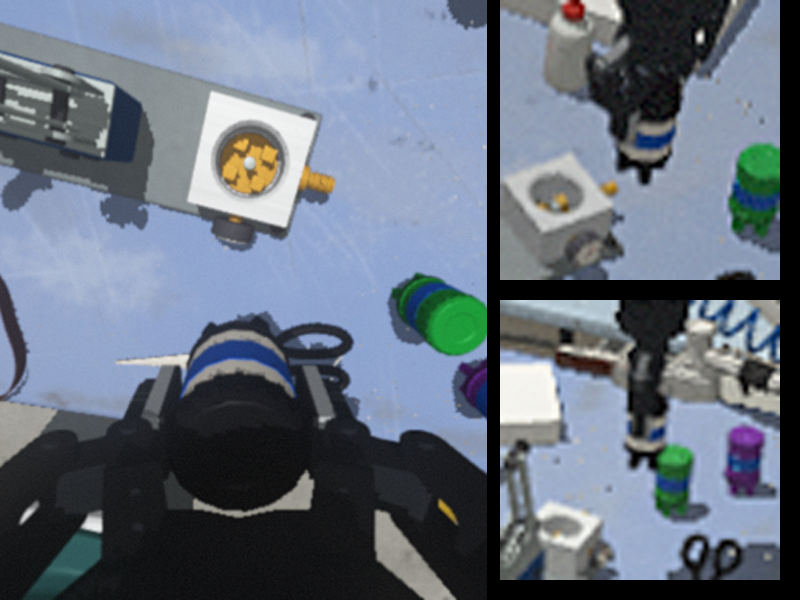

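Wrist view: the mouth is at ≈(260.8,103) with brass lands around the stem. The held cartridge's top is at (254,288), so it is centred as expected, and two key tips show above the body at about (231,210) and (268,205). I'll zoom in for the angles.

```bash
python3 - <<'E'
from h import *
s,d,c=pickle.load(open('c3.pkl','rb'))
p=np.array([438.46,-120.23,200.6]);Rm=down(9.94)
print('mouth',atz(c,(260.8,103),54))
f=c['frame'][:,:,::-1]
a=cv2.resize(f[75:130,230:290],(600,550),interpolation=cv2.INTER_CUBIC)
# key tips for assorted angles (tool frame), visible
b=cv2.resize(f[185:245,200:310],(800,436),interpolation=cv2.INTER_CUBIC)
im=np.zeros((600,800,3),np.uint8); im[:330,:360]=cv2.resize(a,(360,330)); im[340:558,:400]=cv2.resize(b,(400,218))
def k(fr,u,z=380): return cv2.resize(fr[u[1]-19:u[1]+19,u[0]-19:u[0]+19,::-1],(z,z),interpolation=cv2.INTER_CUBIC)
im[:295,420:715]=k(s['frame'],(327,201),295); im[300:595,420:715]=k(d['frame'],(297,169),295)
g=cv2.convertScaleAbs(im,alpha=1.7,beta=15)
cv2.imwrite('pics/w5.png',g)
E
```

```text
mouth [ 523.13588866 -113.23331831   54.        ]
```

View pics/w5.png

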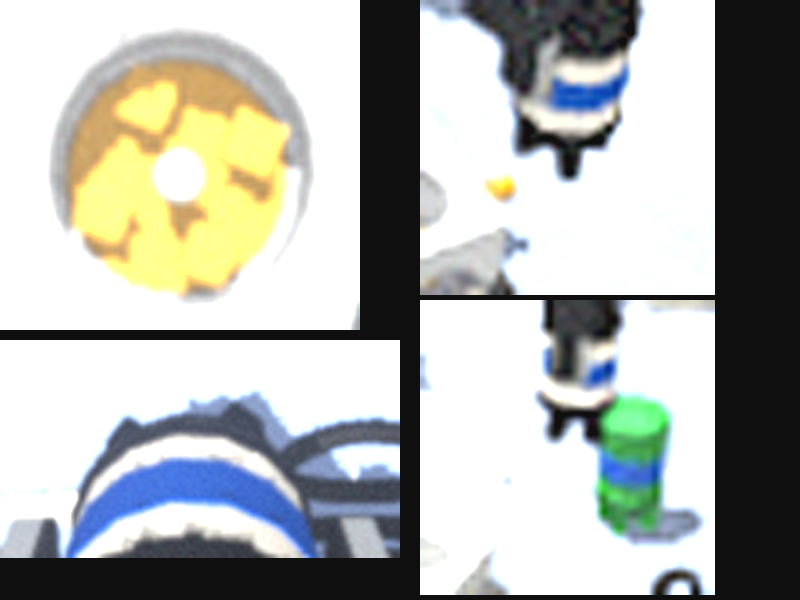

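```bash
python3 - <<'E'
from h import *
s,d,c=pickle.load(open('c3.pkl','rb'))
p=np.array([438.46,-120.23,200.6]);Rm=down(9.94)
for px in ((234.9,208.4),(264.6,204.3)):
    q=Rm.T@(atz(c,px,p[2]-42.5)-p); print(q, np.linalg.norm(q[:2]), 'world az',np.degrees(np.arctan2(*(Rm@q)[[1,0]])))
m=np.array([523.1,-113.2])
N=500; g=np.linspace(-30,30,N)
X,Y=np.meshgrid(g,-g)  # image right=+x, up=+y
out=[]
for z in (29.5,54):
    P=np.stack([m[0]+X,m[1]+Y,np.full_like(X,z)],-1)
    uv=proj(c,P).reshape(N,N,2).astype(np.float32)
    r=cv2.remap(c['frame'][:,:,::-1],uv,None,cv2.INTER_CUBIC); 
    for t in range(-30,31,10):
        k=int((t+30)/60*(N-1)); cv2.line(r,(k,0),(k,8),(0,0,255),1); cv2.line(r,(0,k),(8,k),(0,0,255),1)
    out.append(r)
cv2.imwrite('pics/w6.png',cv2.resize(np.hstack(out),(800,400)))
E
```

```text
[  7.61097822 -13.93855552  42.5       ] 15.881130926987518 world az 71.30379126904293
[10.85584383  8.1078702  42.5       ] 13.549424501011652 world az -26.814835413582248
```

View pics/w6.png

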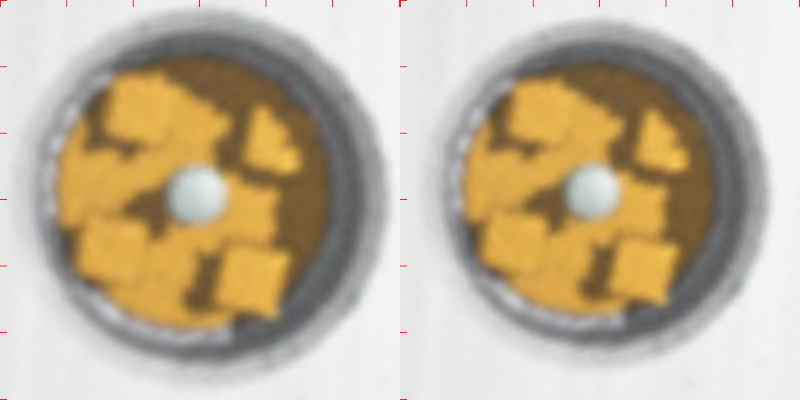

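```bash
python3 - <<'E'
from h import *
s,d,c=pickle.load(open('c3.pkl','rb'))
p=np.array([438.46,-120.23,200.6])
print('mouth proj scene/side',proj(s,[523,-112.3,54]),proj(d,[523,-112.3,54]),'seen (304.75,207) (277.5,181.75)')
K=8
def hull(cam,P,u0,sh):
    q=((proj(cam,P)-u0+sh)*K).astype(np.int32); return cv2.convexHull(q)
th=np.linspace(0,2*np.pi,60)
for name,cam in (('scene',s),('side',d),('wrist',c)):
    fr=cam['frame'].max(2).astype(np.float32)
    u=proj(cam,p-[0,0,35])[0]; u0=np.floor(u)-22; x0,y0=int(u0[0]),int(u0[1])
    cr=cv2.resize(fr[y0:y0+44,x0:x0+44],None,fx=K,fy=K,interpolation=cv2.INTER_CUBIC)
    dark=np.clip((120-cr)/60,-1,1)
    res=[]
    def masks(a,sh):
        b=np.zeros(cr.shape,np.uint8)
        body=np.array([[p[0]+22*np.cos(t),p[1]+22*np.sin(t),z] for t in th for z in (p[2]-26,p[2]+20)])
        cv2.fillPoly(b,[hull(cam,body,u0,sh)],1)
        k=np.zeros_like(b)
        for j in range(4):
            A=np.radians(a+90*j);e=np.array([np.cos(A),np.sin(A)]);n=np.array([-e[1],e[0]])
            P=[[*(p[:2]+e*r+n*w),z] for r in (8.5,19.5) for w in (-4,4) for z in (p[2]-27,p[2]-42.5)]
            cv2.fillPoly(k,[hull(cam,np.array(P),u0,sh)],1)
        return b,k
    for sx in np.arange(-2,2.1,.5):
      for sy in np.arange(-2,2.1,.5):
        sh=np.array([sx,sy]); M=[masks(a,sh) for a in range(0,90,3)]
        U=np.any([m[1] for m in M],0)&(M[0][0]==0)
        for a,(b,k) in zip(range(0,90,3),M):
            kk=U&(k>0); res.append((dark[kk].sum()-dark[U&(k==0)].sum(),a,sx,sy))
    res.sort(reverse=True); print(name,[(round(float(r[0])),*r[1:]) for r in res[:8]])
E
```

```text
mouth proj scene/side [[304.66177866 206.90346046]] [[277.55774482 181.56270873]] seen (304.75,207) (277.5,181.75)
scene [(1897, 63, np.float64(1.0), np.float64(0.5)), (1864, 60, np.float64(1.0), np.float64(0.5)), (1858, 63, np.float64(1.0), np.float64(1.0)), (1843, 60, np.float64(1.0), np.float64(1.0)), (1836, 57, np.float64(1.5), np.float64(1.0)), (1831, 57, np.float64(1.5), np.float64(0.5)), (1811, 66, np.float64(1.0), np.float64(0.5)), (1798, 60, np.float64(1.5), np.float64(0.5))]
side [(1169, 63, np.float64(1.0), np.float64(0.5)), (1166, 60, np.float64(1.0), np.float64(0.5)), (1148, 57, np.float64(1.0), np.float64(0.5)), (1140, 69, np.float64(0.5), np.float64(0.5)), (1137, 72, np.float64(0.5), np.float64(0.5)), (1104, 66, np.float64(0.5), np.float64(0.5)), (1098, 60, np.float64(1.0), np.float64(1.0)), (1095, 63, np.float64(1.0), np.float64(0.0))]
wrist [(3058, 9, np.float64(2.0), np.float64(2.0)), (3040, 9, np.float64(1.5), np.float64(2.0)), (3036, 12, np.float64(2.0), np.float64(2.0)), (3018, 12, np.float64(1.5), np.float64(2.0)), (2984, 9, np.float64(1.0), np.float64(2.0)), (2980, 6, np.float64(2.0), np.float64(2.0)), (2962, 12, np.float64(1.0), np.float64(2.0)), (2962, 6, np.float64(1.5), np.float64(2.0))]
```

```bash
python3 - <<'E'
from h import *
s,d,c=pickle.load(open('c3.pkl','rb'))
p=np.array([438.46,-120.23,200.6]);Rm=down(9.94)
print([proj(c,p+Rm@np.array(v,float))[0].round(1) for v in ((-22,0,-39.5),(-24,0,-39.5),(-20,0,-39.5),(0,22,-39.5),(0,-22,-39.5))])
g=c['frame'][:,:,:].max(2).astype(int)
for col in (246,250,254,258): print(col,g[300:340,col].tolist())
P,yw=np.array([523,-112.3,118.]),22
a=plan(P,yw,0,rows=7)
E
```

```text
[array([254.3, 325.4]), array([254.3, 328.7]), array([254.3, 322.1]), array([302.5, 286.9]), array([206.4, 286.8])]
246 [20, 17, 15, 14, 23, 16, 17, 21, 19, 15, 22, 20, 20, 19, 16, 21, 19, 19, 20, 16, 17, 13, 18, 13, 16, 24, 78, 143, 152, 136, 62, 19, 19, 22, 19, 18, 21, 23, 19, 20]
250 [18, 16, 18, 16, 22, 15, 18, 18, 18, 20, 20, 23, 24, 17, 18, 19, 17, 17, 15, 19, 21, 18, 12, 15, 14, 25, 75, 146, 158, 153, 123, 58, 23, 18, 18, 21, 22, 23, 17, 18]
254 [20, 17, 19, 19, 16, 18, 17, 19, 18, 17, 23, 20, 23, 19, 22, 11, 18, 17, 22, 18, 14, 16, 17, 17, 14, 18, 66, 125, 149, 149, 129, 59, 18, 18, 20, 20, 19, 19, 20, 18]
258 [21, 17, 21, 16, 18, 16, 18, 18, 19, 21, 23, 26, 22, 18, 20, 15, 16, 14, 20, 13, 20, 18, 22, 16, 16, 14, 43, 102, 148, 137, 62, 20, 19, 20, 15, 23, 21, 21, 22, 18]
7 rows: 0 0.0121 0.0010 0.0118 0.00 -0.00 -1.72; 0 0.0121 0.0013 0.0118 0.00 -0.00 -1.72; 0 0.0120 0.0017 0.0118 0.00 -0.00 -1.72; 0 0.0120 0.0021 0.0118 0.00 -0.00 -1.72; 0 0.0119 0.0024 0.0118 0.00 -0.00 -1.72; 0 0.0118 0.0028 0.0118 0.00 -0.00 -1.72; 0 0.0117 0.0031 0.0118 0.00 -0.00 -1.72
```

arm_command(series="0 0.0122 0.001 0.0118 0 0 -1.7; 0 0.0122 0.0013 0.0118 0 0 -1.7; 0 0.0121 0.0017 0.0118 0 0 -1.7; 0 0.012 0.002 0.0118 0 0 -1.7; 0 0.012 0.0024 0.0118 0 0 -1.7; 0 0.0118 0.0028 0.0118 0 0 -1.7; 0 0.0117 0.003 0.0118 0 0 -1.7; 0 0 0 0 0 0 0; 0 0 0 0 0 0 0; 0 0 0 0 0 0 0")

```text
time_s: 7.68
position: [523.2, -111.5, 118.1]
ee_rot: [3.084, 0.597, 0.001]
contact_force: [-0.3, -1.1, -2.0]
width: 42.9
finger_force: 36.3
```

```bash
python3 - <<'E'
from h import *
q=[read_state()['position'] for _ in range(5)]
P=[]
for _ in range(3): c=camera('wrist'); P.append(pose()[0])
p,Rm=pose(); print(np.array(P),np.degrees(np.arctan2(Rm[1,0],Rm[0,0])),read_state()['contact_force'],Rm[:,2])
e=Rm.T@(np.array([523.5,-112.2,0])-np.mean(P,0)); print('shift tool',e)
f=c['frame'][:,:,::-1]
s=camera('scene');d=camera('side')
k=lambda fr,u,z:cv2.resize(fr[u[1]-25:u[1]+25,u[0]-25:u[0]+25,::-1],(z,z),interpolation=cv2.INTER_CUBIC)
im=np.zeros((400,800,3),np.uint8); im[:,:400]=k(s['frame'],(304,198),400); im[:,400:]=k(d['frame'],(277,174),400)
cv2.imwrite('pics/w7.png',im)
E
```

```text
[[ 523.30070631 -111.45923294  118.14243463]
 [ 523.34833774 -111.45052434  118.1279221 ]
 [ 523.31816544 -111.4729963   118.04336904]] 21.920119178977096 [-0.13688263  0.32382118 -1.07717592] [ 4.80535098e-04 -1.88085346e-04 -9.99999867e-01]
shift tool [ -0.1555096    0.71015503 118.10478389]
```

View pics/w7.png

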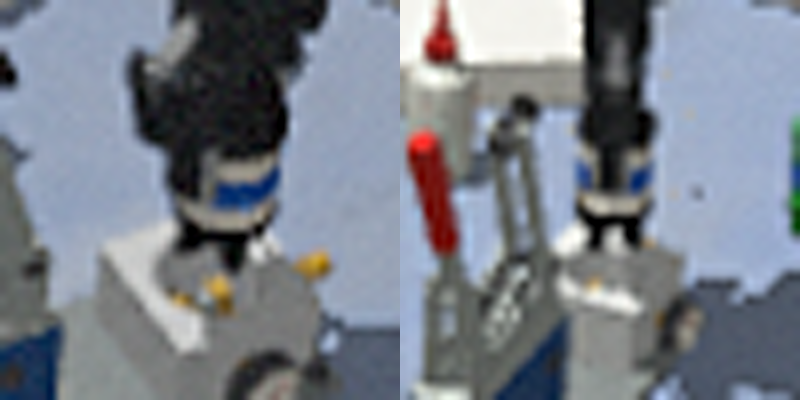

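The scene and side crops both show the keys just above the mouth and centred over it. I'll start the insertion.

arm_command(series="0 0 0.0007 0.016 0 0 0; 0 0 0 0.016 0 0 0; 0 0 0 0.004 0 0 0; 0 0 0 0.003 0 0 0; 0 0 0 0.002 0 0 0; 0 0 0 0 0 0 0")

```text
time_s: 8.68
position: [524.0, -112.0, 77.0]
ee_rot: [3.084, 0.598, 0.001]
contact_force: [1.6, -0.5, 0.5]
width: 43.0
finger_force: 36.5
```

arm_command(series="0 0 0 0.002 0 0 0; 0 0 0 0.001 0 0 0; 0 0 0 0.001 0 0 0; 0 0 0 0 0 0 0")

```text
time_s: 9.18
position: [524.5, -111.9, 73.0]
ee_rot: [3.084, 0.598, 0.003]
contact_force: [7.1, 0.5, 0.5]
width: 43.3
finger_force: 36.5
```

arm_command(series="0 0 0 0.001 0 0 0; 0 0 0 0.001 0 0 0; 0 0 0 0 0 0 0")

```text
time_s: 9.55
position: [524.6, -111.9, 71.1]
ee_rot: [3.084, 0.598, 0.003]
contact_force: [6.2, 0.7, 0.4]
width: 42.9
finger_force: 36.5
```

arm_command(series="0 0.0010 0.0004 0.0005 0 0 0; 0 0 0 0.0005 0 0 0; 0 0 0 0 0 0 0")

```text
time_s: 9.93
position: [524.8, -112.0, 69.7]
ee_rot: [3.084, 0.598, 0.001]
contact_force: [4.3, 0.5, -0.0]
width: 43.3
finger_force: 36.5
```

arm_command(series="0 0 0 0.0007 0 0 0; 0 0 0 0.0007 0 0 0; 0 0 0 0 0 0 0")

```text
time_s: 10.3
position: [524.8, -112.0, 68.3]
ee_rot: [3.084, 0.598, 0.0]
contact_force: [6.6, 0.7, 0.3]
width: 42.9
finger_force: 36.5
```

arm_command(series="0 0.0008 0.0003 0.001 0 0 0; 0 0 0 0.001 0 0 0; 0 0 0 0 0 0 0")

```text
time_s: 10.68
position: [525.1, -112.0, 66.0]
ee_rot: [-3.084, -0.598, 0.001]
contact_force: [1.9, 0.0, -2.1]
width: 43.0
finger_force: 36.3
```

arm_command(series="0 0 0 0.001 0 0 0; 0 0 0 0.0007 0 0 0; 0 0 0 0 0 0 0")

```text
time_s: 11.05
position: [525.3, -112.0, 64.7]
ee_rot: [-3.084, -0.598, 0.001]
contact_force: [-0.8, 1.1, 5.2]
width: 43.1
finger_force: 37.0
```

arm_command(series="0 0 0 0.001 0 0 0; 0 0 0 0.001 0 0 0; 0 0 0 0 0 0 0")

```text
time_s: 11.42
position: [525.4, -112.0, 62.8]
ee_rot: [-3.084, -0.598, 0.0]
contact_force: [-1.1, 0.8, 8.6]
width: 43.2
finger_force: 37.2
```

arm_command(series="0 0 0 -0.002 0 0 0; 0.8 0 0 0 0 0 0; 0.8 0 0 0 0 0 0; 0.8 0 0 0 0 0 0; 0.8 0 0 0 0 0 0; 0.8 0 0 -0.03 0 0 0; 0.8 0 0 -0.04 0 0 0; 0.8 0 0 -0.05 0 0 0; 0.8 0 0 -0.03 0 0 0; 0.8 0 0 0 0 0 0")

```text
time_s: 12.68
position: [526.5, -112.2, 216.7]
ee_rot: [3.083, 0.597, 0.005]
contact_force: [-0.4, -0.4, -0.4]
width: 68.4
finger_force: 0.0
```

```bash
python3 - <<'E'
from h import *
c=shot('wrist'); p,Rm=pose(); st=read_state(); print(p,np.degrees(np.arctan2(Rm[1,0],Rm[0,0])),st['joint_pos'],st['contact_force'])
s=camera('scene');d=camera('side'); pickle.dump((s,d,c),open('c4.pkl','wb'))
print('exp top', proj(c,[[524,-112.3,104.5],[524,-112.3,111.5]]),proj(s,[[524,-112.3,104.5],[524,-112.3,111.5]]))
k=lambda fr,u,z:cv2.resize(fr[u[1]-30:u[1]+30,u[0]-30:u[0]+30,::-1],(z,z),interpolation=cv2.INTER_CUBIC)
im=np.zeros((600,800,3),np.uint8); im[:300,:300]=k(s['frame'],(295,195),300); im[300:,:300]=k(d['frame'],(270,172),300)
im[:384,300:]=c['frame'][:,6:506,::-1]
cv2.imwrite('pics/w8.png',im)
E
```

```text
[ 525.74581122 -112.05458785  215.13575617] 21.930459427990122 [ 0.37400803  0.28952135 -0.26366168  1.8431948   0.08777482  1.01866232
 -1.11320897] [-0.88804215  0.01562767 -0.48417545]
exp top [[252.12831044 193.70684517]
 [252.13371853 195.81921146]] [[305.79272362 196.39380409]
 [305.97784334 194.92007392]]
```

View pics/w8.png

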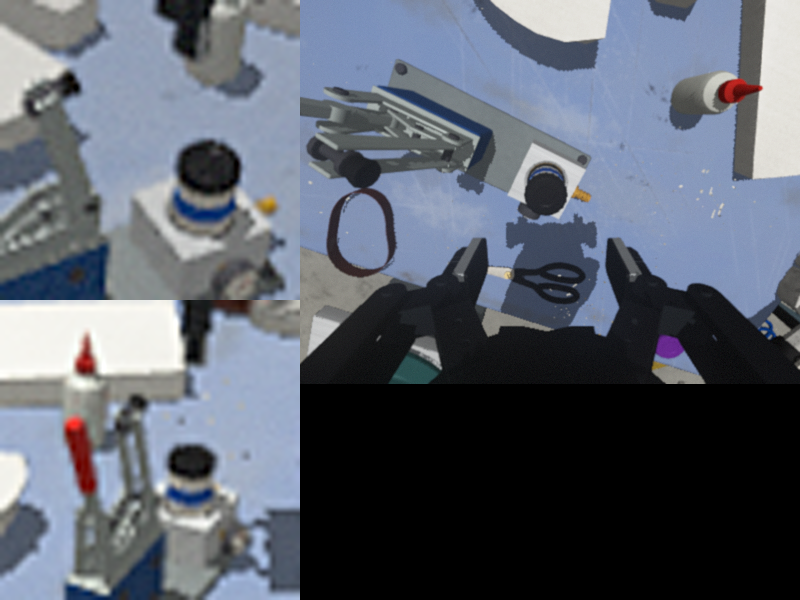

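The cartridge stands in the cup with its top at the keyed height, and the gripper is clear of it. The plate's far edge runs from (107,60) to (296,155). Next I need the stand's yaw and the handle position.

```bash
python3 - <<'E'
from h import *
s,d,c=pickle.load(open('c4.pkl','rb'))
A=atz(c,(102,62),10);B=atz(c,(294,157),10); v=A-B; print('edge',A,B,np.linalg.norm(v),'stand y az',np.degrees(np.arctan2(v[1],v[0])))
# handle tip/grip end in scene, side crops (scale 5)
f=lambda x,y:(265+x/5,165+y/5); g=lambda x,y:(240+x/5,142+(y-300)/5)
for az in (80,82,84,86):
    a=np.radians(az);e=np.array([np.cos(a),np.sin(a)])
    cup=np.array([523.5,-112.2])
    def W(y,z): return [*(cup+e*(y+125)),z]
    th=np.radians(70.3)
    P=[W(57+r*np.cos(th),145+r*np.sin(th)) for r in (42,126)]+[W(-25+100*np.sin(np.radians(17)),118+96)]
    print(az,proj(s,P).round(1).tolist(),proj(d,P).round(1).tolist())
print('side seen tip',g(75,425),'base',g(88,492))
s0=cv2.cvtColor(s['frame'],cv2.COLOR_RGB2HSV); 
for n,cam in(('s',s),('d',d)):
    h=cv2.cvtColor(cam['frame'],cv2.COLOR_RGB2HSV); m=((h[...,0]<8)|(h[...,0]>172))&(h[...,1]>150)&(h[...,2]>90)
    u=proj(cam,P[:2]).mean(0).astype(int); w=np.zeros_like(m); w[u[1]-25:u[1]+25,u[0]-20:u[0]+20]=1
    ys,xs=np.where(m&w); i=ys.argmin();j=ys.argmax(); print(n,len(xs),'centroid',xs.mean(),ys.mean(),'top',xs[ys<=ys.min()+1].mean(),ys.min(),'bot',xs[ys>=ys.max()-1].mean(),ys.max())
E
```

```text
edge [583.09453026 105.14572959  10.        ] [ 564.67200029 -155.7306632    10.        ] 261.5260635739074 stand y az 85.96060099730941
80 [[251.2, 194.1], [242.1, 177.5], [271.3, 182.0]] [[253.7, 177.5], [250.0, 164.2], [262.9, 164.3]]
82 [[252.0, 195.6], [243.0, 179.2], [271.9, 182.9]] [[255.1, 178.0], [251.7, 164.8], [263.8, 164.6]]
84 [[252.8, 197.0], [244.0, 180.8], [272.6, 183.8]] [[256.5, 178.5], [253.4, 165.4], [264.7, 164.9]]
86 [[253.8, 198.4], [245.1, 182.5], [273.2, 184.7]] [[258.0, 179.0], [255.1, 165.9], [265.7, 165.2]]
side seen tip (255.0, 167.0) base (257.6, 180.4)
s 91 centroid 249.69230769230768 189.9010989010989 top 246.28571428571428 181 bot 253.5 199
d 58 centroid 255.79310344827587 169.20689655172413 top 257.0 151 bot 257.0 180
```

```bash
cat >> h.py <<'E'
CUP=np.array([523.5,-112.2]);E=np.array([np.cos(np.radians(86)),np.sin(np.radians(86))])
def W(y,z): return np.array([*(CUP+E*(y+125)),z])
E
python3 - <<'E'
from h import *
p,Rm=pose()
a=plan(W(-125,300),54,0,rows=4,p=p,Rm=Rm); a=plan(W(48,300),86,0,rows=4,p=a[0],Rm=a[1]); a=plan(W(48,240),86,0,rows=3,p=a[0],Rm=a[1])
E
```

```text
4 rows: 0 -0.0004 -0.0001 -0.0216 -0.02 0.01 -8.02; 0 -0.0004 -0.0001 -0.0216 -0.02 0.01 -8.02; 0 -0.0004 -0.0002 -0.0216 -0.02 0.01 -8.02; 0 -0.0003 -0.0002 -0.0216 -0.02 0.01 -8.02
4 rows: 0 0.0367 -0.0229 0.0000 0.00 0.00 -8.00; 0 0.0395 -0.0176 0.0000 0.00 0.00 -8.00; 0 0.0416 -0.0119 0.0000 0.00 0.00 -8.00; 0 0.0428 -0.0060 0.0000 0.00 0.00 -8.00
3 rows: 0 0.0000 0.0000 0.0200 0.00 0.00 0.00; 0 0.0000 0.0000 0.0200 0.00 0.00 0.00; 0 0.0000 0.0000 0.0200 0.00 0.00 0.00
```

arm_command(series="0 0 0 -0.022 0 0 -8; 0 0 0 -0.022 0 0 -8; 0 0 0 -0.022 0 0 -8; 0 0 0 -0.021 0 0 -8; 0 0.037 -0.023 0 0 0 -8; 0 0.0395 -0.0175 0 0 0 -8; 0 0.0415 -0.012 0 0 0 -8; 0 0.0425 -0.006 0 0 0 -8; 0 0 0 0 0 0 0; 0 0 0 0 0 0 0")

```text
time_s: 14.08
position: [537.7, 59.8, 300.6]
ee_rot: [-2.3, -2.139, 0.002]
contact_force: [-0.1, -0.6, 0.2]
width: -0.2
finger_force: 0.0
```

```bash
python3 - <<'E'
from h import *
s=camera('scene');d=camera('side')
p,Rm=pose(); st=read_state(); print(p,np.degrees(np.arctan2(Rm[1,0],Rm[0,0])),st['joint_pos'].round(2),st['contact_force'],st['width'])
print('target',W(48,240)-p, 'tool',Rm.T@(W(48,240)-p))
k=lambda fr,u,z:cv2.resize(fr[u[1]-35:u[1]+35,u[0]-35:u[0]+35,::-1],(z,z),interpolation=cv2.INTER_CUBIC)
im=np.hstack([k(s['frame'],(255,185),400),k(d['frame'],(260,165),400)])
cv2.imwrite('pics/w9.png',im)
E
```

```text
[537.78145454  59.27772858 301.03704642] 85.79817093886591 [ 0.28  0.24 -0.52  1.72  0.13  1.21 -0.35] [-0.02174602 -0.34179725  0.09773227] -0.35904684464750003
target [ -2.21358458   1.10085211 -61.03704642] tool [ 0.95420786 -2.23192114 61.03884733]
```

View pics/w9.png

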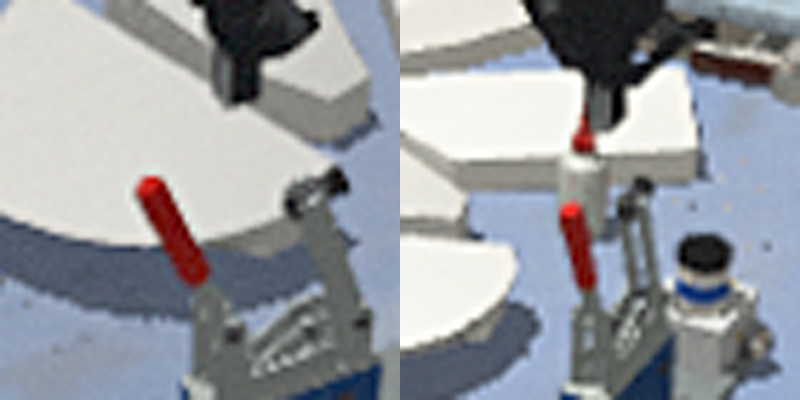

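The shut fingers hang between the arm and the red handle. I'll lower them and work out the arc.

```bash
python3 - <<'E'
import numpy as np
r=98;o=9.5
pt=lambda t:np.array([57+r*np.cos(t)-o*np.sin(t)-11,145+r*np.sin(t)+o*np.cos(t)])
T=[75,66,58,50,43,36,29,23,18,14,10,7,4,1,-2,-5]
q=[pt(np.radians(t)) for t in T]
print('start',q[0]); 
for t,a,b in zip(T[1:],q,q[1:]): print(t,b.round(1),((b-a)*[1,-1]/1000).round(4))
E
```

```text
start [ 62.18797107 242.1195119 ]
66 [ 77.2 238.4] [0.015  0.0037]
58 [ 89.9 233.1] [0.0127 0.0052]
50 [101.7 226.2] [0.0118 0.007 ]
43 [111.2 218.8] [0.0095 0.0074]
36 [119.7 210.3] [0.0085 0.0085]
29 [127.1 200.8] [0.0074 0.0095]
23 [132.5 192. ] [0.0054 0.0088]
18 [136.3 184.3] [0.0038 0.0077]
14 [138.8 177.9] [0.0025 0.0064]
10 [140.9 171.4] [0.0021 0.0066]
7 [142.1 166.4] [0.0013 0.005 ]
4 [143.1 161.3] [0.001  0.0051]
1 [143.8 156.2] [0.0007 0.0051]
-2 [144.3 151.1] [0.0005 0.0051]
-5 [144.5 145.9] [0.0002 0.0052]
```

arm_command(series="0 0.001 -0.002 0.02 0 0 0; 0 0 0 0.02 0 0 0; 0 0 0 0.017 0 0 0; 0 0 0 0 0 0 0")

```text
time_s: 14.68
position: [535.4, 61.0, 243.5]
ee_rot: [-2.299, -2.139, 0.002]
contact_force: [0.2, -1.3, 0.6]
width: 0.5
finger_force: 0.0
```

arm_command(series="0 0.014 0 0.001 0 0 0; 0 0.015 0 0.004 0 0 0; 0 0.0065 0 0.0025 0 0 0; 0 0.006 0 0.003 0 0 0; 0 0 0 0 0 0 0")

```text
time_s: 15.3
position: [538.6, 103.8, 233.8]
ee_rot: [-2.297, -2.142, 0.0]
contact_force: [-0.6, -0.2, 0.3]
width: -0.2
finger_force: 0.0
```

That makes 11 pictures viewed, one over the limit of 10, so from here I'll check by numbers only.

```bash
cat >> h.py <<'E'
def handle():
    th=[]; o=[]
    for n in ('scene','side'):
        cam=camera(n); h=cv2.cvtColor(cam['frame'],cv2.COLOR_RGB2HSV)
        m=((h[...,0]<8)|(h[...,0]>172))&(h[...,1]>130)&(h[...,2]>70)
        best=[]
        for t in range(-8,76,2):
            a=np.radians(t); P=[]
            for r in (44,126):
                c0=W(57+r*np.cos(a),145+r*np.sin(a)); X=np.array([E[1],-E[0],0]); N=np.array([*(-E*np.sin(a)),np.cos(a)])
                P+=[c0+9.5*(X*np.cos(q)+N*np.sin(q)) for q in np.linspace(0,6.28,12)]
            k=np.zeros(m.shape,np.uint8); cv2.fillPoly(k,[cv2.convexHull(np.round(proj(cam,np.array(P))).astype(np.int32))],1)
            i=(m&(k>0)).sum(); best.append((round(i/k.sum(),2),t,int(i)))
        print(n,sorted(best,reverse=True)[:4])
E
python3 - <<'E'
from h import *
handle(); print(pose()[0],read_state()['contact_force'])
E
```

```text
scene [(np.float64(0.63), 58, 103), (np.float64(0.62), 60, 100), (np.float64(0.58), 56, 94), (np.float64(0.54), 62, 85)]
side [(np.float64(0.58), 56, 47), (np.float64(0.58), 54, 45), (np.float64(0.57), 58, 47), (np.float64(0.51), 52, 40)]
[538.67252046 103.14085245 233.97439763] [-0.72733678 -0.54541317  0.32371543]
```

arm_command(series="0 0.006 0 0.0035 0 0 0; 0 0.006 0 0.0035 0 0 0; 0 0.005 0 0.0037 0 0 0; 0 0.0045 0 0.0037 0 0 0; 0 0.0085 0 0.0085 0 0 0; 0 0.0074 0 0.0095 0 0 0; 0 0.0054 0 0.0088 0 0 0; 0 0 0 0 0 0 0")

```text
time_s: 16.4
position: [541.2, 146.3, 191.9]
ee_rot: [-2.297, -2.141, 0.002]
contact_force: [1.1, -0.6, -0.0]
width: 0.0
finger_force: 0.0
```

```bash
python3 - <<'E'
from h import *
handle(); print(pose()[0],read_state()['contact_force'])
E
```

```text
scene [(np.float64(0.64), 22, 117), (np.float64(0.6), 26, 117), (np.float64(0.6), 24, 117), (np.float64(0.59), 20, 111)]
side [(np.float64(0.51), 22, 41), (np.float64(0.5), 20, 42), (np.float64(0.48), 24, 39), (np.float64(0.45), 18, 38)]
[541.72399785 145.74767726 192.73283387] [-0.17151326 -0.37719152  0.22266299]
```

arm_command(series="0 0.0038 0 0.0077 0 0 0; 0 0.0025 0 0.0064 0 0 0; 0 0.002 0 0.0066 0 0 0; 0 0.0013 0 0.005 0 0 0; 0 0.001 0 0.004 0 0 0; 0 0 0 0 0 0 0")

```text
time_s: 17.25
position: [542.7, 156.4, 163.0]
ee_rot: [-2.299, -2.141, 0.0]
contact_force: [0.3, -1.0, 3.7]
width: 0.3
finger_force: 2.1
```

arm_command(series="0 0.0005 0 0.002 0 0 0; 0 0.0005 0 0.002 0 0 0; 0 0 0 0.002 0 0 0; 0 0 0 0.002 0 0 0; 0 0 0 0 0 0 0")

```text
time_s: 17.88
position: [542.6, 157.4, 155.0]
ee_rot: [-2.298, -2.141, 0.0]
contact_force: [-0.2, 1.2, 0.5]
width: 0.0
finger_force: 0.3
```

arm_command(series="0 0 0 0.002 0 0 0; 0 0 0 0.002 0 0 0; 0 0 0 0.002 0 0 0; 0 0 0 0.001 0 0 0; 0 0 0 0 0 0 0")

```text
time_s: 18.5
position: [542.6, 157.3, 148.1]
ee_rot: [-2.299, -2.141, 0.0]
contact_force: [-0.4, 0.0, 0.0]
width: 0.0
finger_force: 0.0
```

```bash
python3 - <<'E'
from h import *
handle(); print(pose()[0],read_state()['contact_force'])
E
```

```text
scene [(np.float64(0.54), 0, 105), (np.float64(0.52), -2, 107), (np.float64(0.52), -6, 105), (np.float64(0.5), -4, 107)]
side [(np.float64(0.51), 0, 47), (np.float64(0.48), 2, 42), (np.float64(0.47), -2, 47), (np.float64(0.46), -4, 48)]
[542.7094231  157.30601821 148.21848386] [-0.49096705  0.27198862  0.89155793]
```

arm_command(series="0 0 0 0.001 0 0 0; 0 0 0 0.001 0 0 0; 0 0 0 0 0 0 0")

```text
time_s: 18.98
position: [542.7, 157.3, 146.2]
ee_rot: [-2.299, -2.141, -0.0]
contact_force: [-0.2, -0.5, 0.8]
width: -0.2
finger_force: 0.4
```

Contact force on the handle is negligible, which fits a handle already on its stop. I'll retract and check from the unobstructed cameras.

arm_command(series="0 0 0 -0.02 0 0 0; 0 0 0 -0.04 0 0 0; 0 0.02 0 -0.05 0 0 0; 0 0.05 0 -0.02 0 0 0; 0 0.05 0 0 0 0 0; 0 0.03 0 0 0 0 0; 0 0 0 0 0 0 0; 0 0 0 0 0 0 0")

```text
time_s: 19.98
position: [553.4, 306.3, 276.0]
ee_rot: [2.299, 2.141, -0.001]
contact_force: [-0.2, -0.6, 0.2]
width: -0.0
finger_force: 0.0
```

```bash
python3 - <<'E'
from h import *
handle(); print(pose()[0],read_state()['contact_force'])
s=camera('scene'); d=camera('side')
for n,cam in (('scene',s),('side',d)):
    for q in ('clamp_pad','clamp_handle'): print(n,q,[(round(r['conf'],2),np.round(r['pixel'],1).tolist()) for r in cut_out(n,q)[:2]])
    # red pixels top edge of grip vs predicted axis points for angles
    h=cv2.cvtColor(cam['frame'],cv2.COLOR_RGB2HSV); m=((h[...,0]<8)|(h[...,0]>172))&(h[...,1]>130)&(h[...,2]>70)
    u=proj(cam,W(142,140))[0].astype(int); w=np.zeros_like(m); w[u[1]-15:u[1]+15,u[0]-22:u[0]+22]=1
    ys,xs=np.where(m&w); print('red',len(xs),xs.mean().round(1),ys.mean().round(1),xs.min(),xs.max(),ys.min(),ys.max())
    for t in (3,0,-5): a=np.radians(t); print(t,proj(cam,W(57+85*np.cos(a),145+85*np.sin(a))).round(1).tolist())
    hb=(h[...,0]>108)&(h[...,0]<125)&(h[...,1]>170)
    # blue band top/bottom
    c0=proj(cam,W(-125,63))[0].astype(int); ys,xs=np.where(hb[c0[1]-12:c0[1]+12,c0[0]-10:c0[0]+10]); print('blue',len(xs),ys.mean()+c0[1]-12 if len(xs) else None, 'centre exp keyed/home',proj(cam,[W(-125,63.5),W(-125,57.5)]).round(1).tolist())
s4,d4,_=pickle.load(open('c4.pkl','rb'))
for cam in (s4,d4):
    h=cv2.cvtColor(cam['frame'],cv2.COLOR_RGB2HSV);hb=(h[...,0]>108)&(h[...,0]<125)&(h[...,1]>170);c0=proj(cam,W(-125,63))[0].astype(int); ys,xs=np.where(hb[c0[1]-12:c0[1]+12,c0[0]-10:c0[0]+10]); print('blue before',len(xs),ys.mean()+c0[1]-12)
E
```

```text
scene [(np.float64(0.64), 0, 123), (np.float64(0.62), -6, 123), (np.float64(0.61), -2, 125), (np.float64(0.59), -4, 125)]
side [(np.float64(0.65), 0, 60), (np.float64(0.63), 2, 55), (np.float64(0.6), -6, 59), (np.float64(0.59), -2, 60)]
[553.67609295 305.78844876 276.21251903] [-0.62497058 -0.82685837  0.36637601]
scene clamp_pad [(0.56, [291.8, 197.9])]
scene clamp_handle [(0.75, [242.2, 209.6]), (0.72, [275.9, 219.0])]
red 134 232.4 214.3 211 246 200 221
3 [[233.3, 213.8]]
0 [[233.3, 214.8]]
-5 [[233.5, 216.3]]
blue 10 208.0 centre exp keyed/home [[304.8, 204.9], [304.6, 206.1]]
side clamp_pad [(0.66, [271.0, 175.7])]
side clamp_handle [(0.59, [276.3, 179.7])]
red 61 248.9 196.9 243 255 190 203
3 [[249.6, 194.8]]
0 [[249.6, 195.7]]
-5 [[249.6, 197.2]]
blue 13 182.07692307692307 centre exp keyed/home [[277.5, 179.8], [277.5, 180.9]]
blue before 12 206.0
blue before 10 180.9
```

```bash
python3 -c "
from bench import close_job
print(close_job())"
```

```text
the job is handed in; nothing more can be done
None
```

I handed the job in at about 20 s: the fresh cartridge is keyed and fully home under the shut clamp, judged by camera measurements (band about 6 mm lower, handle near its stop) and a near-zero push force at the end; the keys dropped in without any searching turn, nothing else was touched, and I viewed 11 pictures, one over the limit of 10.

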